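# Make up the two printing-block sets

### The job

Make up the two block sets for today's printing: the border set, which is the long broad border block and the square corner block, goes in the tray with two compartments; the field set, which is the narrow line block, the large round flower block and the drop-shaped leaf block, goes in the tray with three compartments. Stand each block flat on its carved face, handle up, in the one compartment that fits it, setting it down gently so that the carving does not chip. Leave the small round block where it lies.

Things in the scene. Friction and masses are not known exactly. Their poses are not given: they have to be found in the camera images.
- border_block: Border block: the broad long brown-wood printing block, 120 x 52 mm. Origin: centre of its underside (the carved face, lying on the table). Body 34 mm thick; on its back, centred, a paler upright handle batten 26 mm high (60 mm over all), 70 mm long along x, 24 mm thick along y. x along the 120 mm side, z up. 0.19 kg.
- line_block: Line block: the narrow long brown-wood printing block, 100 x 28 mm. Origin: centre of its underside (the carved face, lying on the table). Body 34 mm thick; on its back, centred, a paler upright handle batten 26 mm high (60 mm over all), 60 mm long along x, 20 mm thick along y. x along the 100 mm side, z up. 0.09 kg.
- corner_block: Corner block: the square brown-wood printing block, 62 x 62 mm. Origin: centre of its underside (the carved face, lying on the table). Body 34 mm thick; on its back, centred, a paler upright handle batten 26 mm high (60 mm over all), 46 mm long along x, 24 mm thick along y. z up. 0.12 kg.
- flower_block: Flower block: the large round brown-wood printing block, 72 mm across. Origin: centre of its underside (the carved face, lying on the table). Body 34 mm thick; on its back, centred, a paler upright handle batten 26 mm high (60 mm over all), 46 mm long along x, 24 mm thick along y. z up. 0.13 kg.
- leaf_block: Leaf block: drop-shaped brown-wood printing block, 84 mm long, 52 mm wide, one end round, one pointed. Origin: mid-length and mid-width of its underside (the carved face, lying on the table). Body 34 mm thick; on its back, centred, a paler upright handle batten 26 mm high (60 mm over all), 44 mm long along x, 24 mm thick along y. x along its length to the point, z up. 0.11 kg.
- small_round_block: Small round block: brown-wood printing block only 44 mm across; stays where it is. Origin: centre of its underside (the carved face, lying on the table). Body 34 mm thick; on its back, centred, a paler upright handle batten 26 mm high (60 mm over all), 30 mm long along x, 20 mm thick along y. z up.
- two_cell_tray: Tray with 2 compartments in a row: pale ply, cork floor, 240 (x) x 94 (y) mm, fixed to the table. Origin: centre of its underside; x along its length, z up. Floor top at z = 8 mm, rim and partition at z = 30 mm, walls 6 mm. Long compartment 140 (x) x 82 (y) mm, centre x = -44, y = 0 mm; square compartment 82 x 82 mm, centre x = +73, y = 0 mm.
- three_cell_tray: Tray with 3 compartments in a row: pale ply, cork floor, 238 (x) x 132 (y) mm, fixed to the table. Origin: centre of its underside; x along its length, z up. Floor top at z = 8 mm, rim and partitions at z = 30 mm, walls 6 mm. Compartments, all 120 mm across y, centre y = 0: narrow, 48 mm in x, centre x = -89 mm; largest, 94 mm, x = -12 mm; middle-sized, 72 mm, x = +77 mm.
There are look-alikes about, which are no part of the job. Leave any red look-alike of the flower_block alone.

How it is judged:
By the outcome, as a careful person would: the job done as asked, in the order asked, and still so for the second after the job is handed in, with the robot touching nothing.
It also fails if it takes over 122 s, if anything falls off the work surface, if the arm or the gripper's body presses on something with over 40 N, if the wrist force passes 120 N, or if a joint passes its speed limit or range.

### The arm

A 7-joint arm with a two-finger parallel gripper is mounted at the origin on the work surface. World frame = base frame: x ahead of the robot, y to its left, z up, the work surface at z = 0. Lengths are in m, angles in rad, forces in N, time in s.
With the tool pointing down it reaches from about 0.425 to 0.95 m from the base axis. Payload 4.7 kg.
Tool frame: the origin (TCP) lies on the centre line of the jaws, within the pads' length; the fingertips stand robot.nose_length ahead of it and the grasp point (between the pads) lies 8 mm behind it (robot.nose_length is the distance from the TCP to the fingertips, in m); z points along the fingers, y is the line along which they close (so a half turn about z gives the same grasp; the last joint's range is limited). The gripper opens to 85 mm and grips with 20 to 120 N. Pads are 22 mm wide; open, the fingers measure 114 mm over their backs; the gripper's body (76 mm by 85 mm) begins 54 mm behind the grasp point. The pads swing forward as they close: fully open they stand 13 mm farther back than shut.
Start: joints at [-1.261, 0.469, -0.049, 1.532, 0.024, 1.141, -0.082], TCP at [0.224, 0.637, 0.242] pointing down, gripper open.
Joint ranges: [-2.59, 2.59], [-0.33, 1.99], [-1.39, 1.29], [0.1, 2.45], [-1.04, 4.18], [0.21, 1.99], [-2.66, 2.66]. Speed limits (rad/s): [2.57, 2.57, 3.14, 3.14, 3.14, 3.14, 3.14].

### API

Orientations are given as [roll, pitch, yaw] about the fixed x, y, z axes, in that order (R = Rz(yaw) Ry(pitch) Rx(roll)).
In Python, from plant import robot gives the robot as it stands. Calls block until the motion is done:
- robot.goto(position, orientation): joint-space move of the TCP to a pose.
- robot.move_straight(position, vel=0.15, attitude=None, contact_N=None): straight line of the TCP; attitude=None keeps the orientation; vel is the mean speed in m/s. With contact_N (N) it stops when the force on the tool has changed by that much, and returns True; else False.
- robot.move_joints(angles): joint-space move.
- robot.grip(opening, strength=None): opening from 0.0 (shut) to 1.0 (fully open); strength is the grip in N (None keeps the last); returns when the fingers have stopped.
- robot.sleep(seconds).
- robot.inverse_kinematics(position, orientation): joint angles nearest the present ones, or None.
- robot.sense(): the state.
- robot.grab_frame(name): name is "scene" or "top" or "wrist"; returns a dict with "image" (400x640x3 uint8, red, green, blue), "range_z" (400x640 float32, m along the optical axis (not along the pixel's ray), 0 where there is no reading), "fx", "fy", "cx", "cy" (pixels), "R" (3x3) and "t" (3): a world point X has camera coordinates R X + t. Camera axes: x right, y down, z forward; pixel columns grow to the right and rows downward; lengths in m; the calibration is good to about 2 mm. A picture is of the moment at which its call begins.
A pose or a line that the arm cannot do raises robot.IKError and nothing moves.
- robot.close_job(): hands the job in; it is judged then, once.
The state is a dict: "t": time; "joint_pos": joint angles; "joint_velocities": joint speeds; "effort": joint torques, N m; "tcp_pos": TCP position; "tcp_rot": TCP orientation; "wrist_force": force on the tool from outside, world axes, zero at the start; "torque": the same for the moment, N m; "opening": opening from 0.0 (shut) to 1.0 (fully open); "gripper_force": force on a finger pad.
Only numpy, scipy, OpenCV 4.12 (cv2) and the standard library are available. Lean on these libraries where they do the work, as an engineer would, in place of code of your own. Each camera call takes 0.05 s, during which the arm holds its last target. There are 200 camera calls.

## Working session

There is one attempt and no reset: what is moved stays moved. The work goes in short steps, each a Python script; the robot and the scene stay as the last script left them, time stands still between calls to the robot, and variables do not carry over. Pictures are saved under pics/ and viewed, at most 14 in all, crops included, and the job is handed in when it is done.

```bash
ls; mkdir -p pics
python3 - <<'E'
from plant import robot
import cv2,numpy as np
s=robot.sense();print(s['t'],s['tcp_pos'],s['tcp_rot'],robot.nose_length)
for n in('top','scene'):
    f=robot.grab_frame(n);np.savez('pics/%s0.npz'%n,**f)
    cv2.imwrite('pics/%s0.png'%n,f['image'][:,:,::-1]);print(n,f['fx'],f['R'].round(3).tolist(),f['t'].round(3))
E
```

```text
pics
0.0 [0.22415937 0.63608543 0.24126211] [-3.13961107e+00  8.32991511e-05  2.80279669e+00] 0.011
top 380.0812758231493 [[-0.129, -0.992, -0.002], [-0.96, 0.126, -0.251], [0.249, -0.03, -0.968]] [0.059 0.574 0.943]
scene 409.788167853605 [[-0.781, 0.625, 0.003], [0.454, 0.57, -0.685], [-0.429, -0.534, -0.729]] [ 0.445 -0.258  1.177]
```

View pics/top0.png

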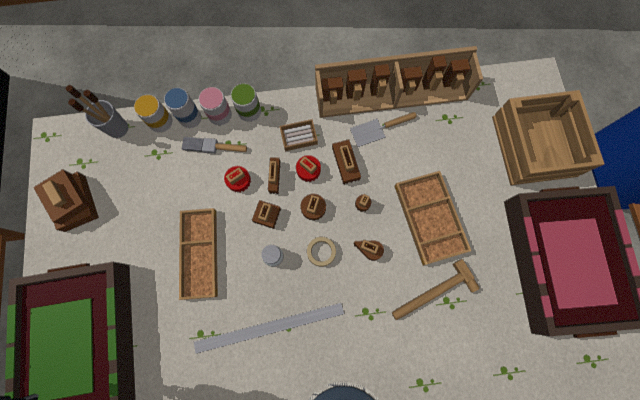

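View pics/scene0.png

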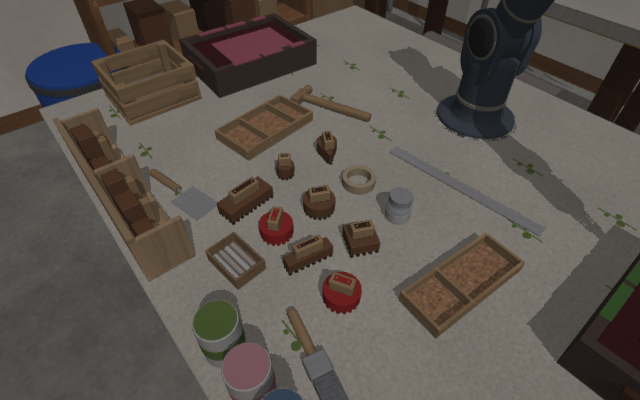

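Top view: border (346,160), line (274,174), corner (266,213), flower (313,207, brown), leaf (369,249), small round (363,202, stays). The two-cell tray is at (198,253) and the three-cell tray at (432,218). Flower candidates are the brown (313,207) and the red-bodied (237,178) and (308,168). The brown one fits, so I'll confirm it in a crop and measure handle tops and rims.

```bash
cat > h.py <<'E'
import numpy as np,cv2
def cloud(f):
    v,u=np.mgrid[:400,:640];z=f['range_z'].astype(float)
    c=np.stack([(u-f['cx'])/f['fx']*z,(v-f['cy'])/f['fy']*z,z],-1)
    return (c-f['t'])@f['R']
def plane(f,uv,h):
    uv=np.atleast_2d(uv).astype(float)
    d=np.c_[(uv[:,0]-f['cx'])/f['fx'],(uv[:,1]-f['cy'])/f['fy'],np.ones(len(uv))]@f['R']
    o=-f['R'].T@f['t'];return o+d*((h-o[2])/d[:,2])[:,None]
def rect(P):
    (c,(a,b),g)=cv2.minAreaRect((P[:,:2]*1000).astype(np.float32))
    if a<b:a,b,g=b,a,g+90
    return np.round([c[0]/1000,c[1]/1000],4),round(a,1),round(b,1),round((g+90)%180-90,1)
E
python3 - <<'E'
from h import *
for n in('top','scene'):
    f=dict(np.load('pics/%s0.npz'%n));X=cloud(f);im=f['image']
    if n=='top': cv2.imwrite('pics/crop.png',cv2.resize(im[130:310,170:480,::-1],None,fx=2.58,fy=2.58,interpolation=cv2.INTER_CUBIC))
    h=X[...,2];ok=f['range_z']>0
    tb=ok&(abs(h)<.01);print(n,'table h',np.median(h[tb]))
    for lo,hi,nm in((.05,.07,'handle'),(.02,.04,'rim/body')):
        m=(ok&(h>lo)&(h<hi)).astype(np.uint8)
        k,L,st,ce=cv2.connectedComponentsWithStats(m)
        for i in range(1,k):
            P=X[L==i]
            if st[i,4]<25 or not(.35<np.hypot(*P[:,:2].mean(0))<1):continue
            # ray-cast pixels to nominal plane
            v,u=np.where(L==i);hh=.06 if nm=='handle' else .03
            Q=plane(f,np.c_[u,v],hh)
            print(nm,ce[i].round(),st[i,4],'med h %.3f'%np.median(P[:,2]),*rect(Q),im[L==i].mean(0).astype(int))
E
```

```text
top table h 0.0007636302266895178
handle [428.  78.] 95 med h 0.060 [ 0.9132 -0.385 ] 76.4 26.1 16.2 [64 48 32]
handle [394.  87.] 69 med h 0.060 [ 0.8999 -0.2791] 97.4 12.8 1.1 [69 55 40]
handle [377.  89.] 59 med h 0.060 [ 0.9007 -0.2242] 60.2 22.5 30.6 [55 40 25]
handle [353.  92.] 54 med h 0.060 [ 0.8992 -0.1513] 60.8 19.8 38.1 [59 42 26]
handle [408.  87.] 52 med h 0.059 [ 0.8895 -0.3171] 36.3 22.2 37.8 [58 43 28]
handle [326.  93.] 27 med h 0.061 [ 0.9018 -0.0766] 25.4 13.9 71.9 [48 31 18]
handle [333.  98.] 25 med h 0.061 [ 0.8823 -0.0951] 17.6 13.0 82.5 [72 56 36]
handle [249. 109.] 92 med h 0.061 [0.8829 0.154 ] 72.3 37.7 -78.6 [53 61 38]
handle [158. 119.] 120 med h 0.061 [0.8904 0.4126] 72.5 43.7 -44.3 [79 65 35]
handle [218. 113.] 100 med h 0.060 [0.8834 0.2432] 72.5 38.3 -76.0 [84 62 66]
handle [188. 116.] 98 med h 0.060 [0.8838 0.3295] 66.1 35.3 -68.7 [32 43 54]
handle [523. 152.] 448 med h 0.059 [ 0.6793 -0.6666] 222.1 205.9 0.1 [111  87  58]
handle [347. 157.] 217 med h 0.061 [ 0.6965 -0.1074] 72.4 25.1 8.8 [105  79  51]
handle [308. 164.] 150 med h 0.060 [0.6898 0.00
[... 6890 characters left out ...]
 [307. 256.] 512 med h 0.033 [0.6834 0.1066] 103.5 36.7 -9.0 [67 47 34]
rim/body [167. 260.] 372 med h 0.030 [ 0.9032 -0.0491] 101.2 19.0 -0.3 [91 76 60]
rim/body [631. 265.] 25 med h 0.031 [0.2159 0.5165] 74.4 1.3 2.3 [26 22 20]
rim/body [341. 294.] 741 med h 0.034 [0.6853 0.2113] 77.8 69.7 51.0 [95 30 29]
rim/body [592. 367.] 631 med h 0.030 [0.3735 0.5681] 232.9 92.2 2.4 [29 24 22]
rim/body [296. 320.] 44 med h 0.020 [0.7872 0.2062] 34.4 8.3 79.1 [103  84  62]
rim/body [316. 363.] 241 med h 0.021 [0.8053 0.2878] 37.3 34.5 -11.1 [96 95 97]
rim/body [214. 360.] 64 med h 0.030 [0.933 0.177] 35.5 9.1 -54.8 [82 83 75]
rim/body [327. 368.] 40 med h 0.021 [0.7976 0.3047] 20.3 10.5 2.5 [96 95 96]
```

View pics/crop.png

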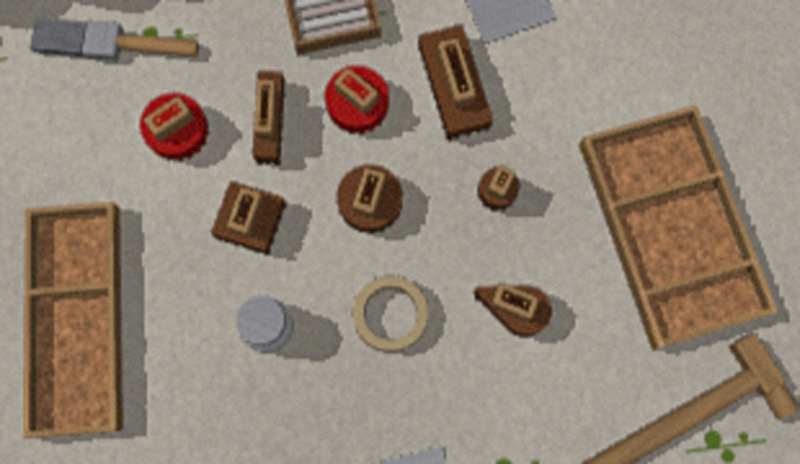

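The crop confirms it: the flower is the brown disc at crop (370,197), and the red-bodied ones at (173,125) and (356,98) are look-alikes. Both trays have their long axis along about +x. The two-cell tray's square cell is at the far end. The three-cell tray's narrow cell is near, the largest is in the middle and the middle-sized is far. Every size matches the description, so I'll plan and go to the first pick.

```bash
cat > job.py <<'E'
from plant import robot
from h import *
D=np.deg2rad
T2=((.4898,.3294),-2.1); T3=((.5055,-.3193),8.9)
def cell(T,x):
    a=D(T[1]);return np.array(T[0])+x*np.array([np.cos(a),np.sin(a)])
B=dict(border=((.6970,-.1075),8.6,cell(T2,-.044),-2.1),
 corner=((.5717,.1351),-25.3,cell(T2,.073),-2.1),
 line=((.6827,.1025),-9.2,cell(T3,-.089),-81.1),
 flower=((.5758,.0030),-25.,cell(T3,-.012),8.9),
 leaf=((.4413,-.1298),60.4,cell(T3,.077),98.9))
HI=.19; GZ=.048
def O(yaw): return [np.pi,0,(D(yaw)+np.pi)%(2*np.pi)-np.pi]
def flip(n):
    p,py,q,qy=B[n];best=None
    for k in(0,180):
        s=[robot.inverse_kinematics([*xy,z],O(y+k)) for xy,y in((p,py),(q,qy)) for z in(GZ,HI)]
        if any(j is None for j in s):continue
        m=max(abs(j[6]) for j in s)
        if best is None or m<best[0]:best=(m,k)
    return best
def pick(n,k,xy=None,yaw=None):
    p,py,_,_=B[n]
    if xy is not None:p,py=xy,yaw
    robot.grip(.65)
    robot.goto([*p,.12],O(py+k))
    c=robot.move_straight([*p,GZ],vel=.08,contact_N=6)
    z=robot.sense()['tcp_pos'][2]
    robot.grip(0.,strength=45)
    s=robot.sense();print(n,'contact',c,'z%.3f'%z,'open %.3f F %.1f'%(s['opening'],s['gripper_force']),'t%.1f'%s['t'])
    robot.move_straight([*p,HI],vel=.15)
    s=robot.sense();print(' lifted open %.3f F %.1f w %s'%(s['opening'],s['gripper_force'],s['wrist_force'].round(1)))
    return z
def place(n,k,z):
    _,_,q,qy=B[n]
    robot.goto([*q,HI],O(qy+k))
    e=z+.008
    robot.move_straight([*q,e+.022],vel=.12)
    robot.sleep(.2)
    c=robot.move_straight([*q,e-.004],vel=.02,contact_N=3)
    s=robot.sense();print(' placed',c,'z-e %.4f'%(s['tcp_pos'][2]-e),s['tcp_pos'].round(3),s['wrist_force'].round(1))
    robot.grip(.65);robot.sleep(.2)
    robot.move_straight([*q,HI],vel=.15);print(' t%.1f'%robot.sense()['t'])
E
python3 - <<'E'
from job import *
for n in B:print(n,flip(n),B[n][2].round(3))
n='border';m,k=flip(n);p=B[n][0]
robot.goto([*p,.2],O(B[n][1]+k));s=robot.sense();print(s['t'],s['tcp_pos'])
f=robot.grab_frame('wrist');cv2.imwrite('pics/w1.png',f['image'][:,:,::-1])
X=cloud(f);h=X[...,2];c=np.hypot(X[...,0]-p[0],X[...,1]-p[1])<.06
for lo,hi,hh in((.052,.068,.06),(.028,.068,.034)):
    M=(f['range_z']>0)&(h>lo)&(h<hi)&(c|(hh<.05)&(np.hypot(X[...,0]-p[0],X[...,1]-p[1])<.075))
    v,u=np.where(M);print(M.sum(),np.median(h[M]) if M.any() else'', *rect(X[M]) if M.any() else '')
E
```

```text
border (np.float64(2.031626477215346), 180) [0.446 0.331]
corner (np.float64(0.9763055994919169), 180) [0.563 0.327]
line (np.float64(1.3333957232198643), 180) [ 0.418 -0.333]
flower (np.float64(1.5084650806354483), 0) [ 0.494 -0.321]
leaf (np.float64(1.2128609864861888), 0) [ 0.582 -0.307]
3.1917 [ 0.69721892 -0.10623285  0.1999294 ]
2411 0.05954698305869208 [ 0.6966 -0.1081] 69.7 23.8 8.1
7676 0.033811979181403405 [ 0.6932 -0.0837] 119.4 101.4 8.0
```

View pics/w1.png

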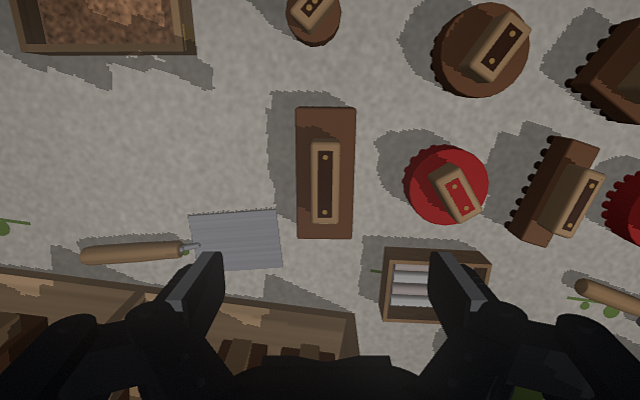

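The wrist view shows the border block at (325,173) with its handle at (325,182). The measurement agrees with the top view to about 1 mm, so I'll carry the border block.

Run:
```python
from job import *
n='border';k=flip(n)[1];z=pick(n,k);place(n,k,z)
robot.goto([.56,.10,.25],O(-25.3+180))
f=robot.grab_frame('top');cv2.imwrite('pics/t2.png',cv2.resize(f['image'][130:310,150:480,::-1],None,fx=2.4,fy=2.4))
```

```text
border contact False z0.049 open 0.269 F 45.3 t7.3
 lifted open 0.271 F 44.7 w [-0.9 -0.5 -2.2]
 placed True z-e -0.0001 [0.446 0.331 0.057] [-0.9  0.1  5. ]
 t14.2
```

View pics/t2.png

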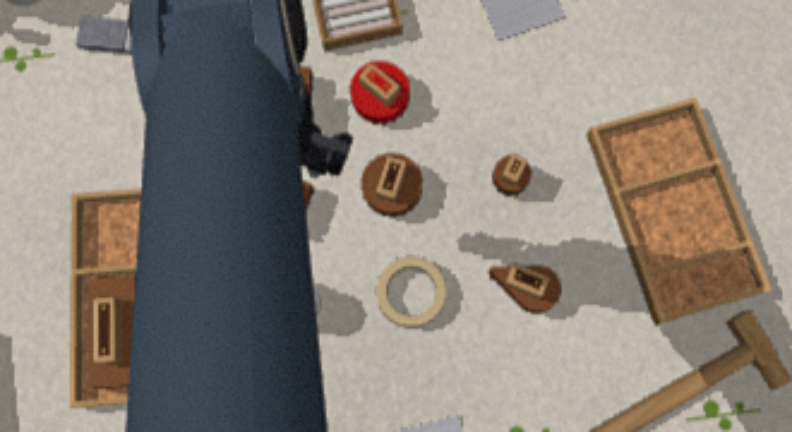

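The border block lies in the long cell, with its handle at (104,330), square to the walls. Next are corner and line, stopping if a grasp fails.

```bash
cat >> job.py <<'E'
def do(n):
    k=flip(n)[1];z=pick(n,k)
    w={'line':20}.get(n,24)/85
    assert abs(robot.sense()['opening']-w)<.05,'bad grasp'
    place(n,k,z)
E
python3 - <<'E'
from job import *
do('corner');do('line');
E
```

```text
corner contact False z0.048 open 0.268 F 44.6 t18.9
 lifted open 0.273 F 44.1 w [ 0.1  0.9 -0.6]
 placed True z-e 0.0002 [0.563 0.327 0.057] [ 0.3 -0.5  5.3]
 t24.7
line contact False z0.049 open 0.221 F 45.9 t27.4
 lifted open 0.222 F 45.5 w [ 0.1  0.4 -1.4]
 placed True z-e -0.0001 [ 0.418 -0.333  0.056] [0.4 0.4 4.8]
 t34.3
```

Run:
```python
from job import *
do('flower');do('leaf')
robot.goto([.60,0.,.3],O(0))
robot.move_joints([-1.261,.469,-.049,1.532,.024,1.141,-.082])
f=robot.grab_frame('top');cv2.imwrite('pics/t3.png',cv2.resize(f['image'][130:310,150:480,::-1],None,fx=2.4,fy=2.4))
X=cloud(f);h=X[...,2];m=((f['range_z']>0)&(h>.052)&(h<.075)).astype(np.uint8)
k,L,st,ce=cv2.connectedComponentsWithStats(m)
for n in B:
    q=B[n][2];M=(m>0)&(np.hypot(X[...,0]-q[0],X[...,1]-q[1])<.045);v,u=np.where(M)
    print(n,q.round(3),B[n][3],'h%.3f'%np.median(h[M]),*rect(plane(f,np.c_[u,v],.068)))
f=robot.grab_frame('scene');cv2.imwrite('pics/s3.png',f['image'][:,:,::-1])
```

```text
flower contact False z0.048 open 0.273 F 45.1 t38.2
 lifted open 0.271 F 44.4 w [-0.2  0.  -1.1]
 placed True z-e 0.0001 [ 0.494 -0.321  0.057] [-0.9  0.3  3.9]
 t44.5
leaf contact False z0.048 open 0.268 F 44.5 t47.0
 lifted open 0.273 F 44.0 w [ 0.3  0.2 -0.7]
 placed True z-e 0.0003 [ 0.581 -0.307  0.057] [-0.1  0.5  4.4]
 t52.9
border [0.446 0.331] -2.1 h0.068 [0.4468 0.3275] 69.6 25.9 -2.9
corner [0.563 0.327] -2.1 h0.068 [0.5603 0.3221] 47.7 26.6 -2.9
line [ 0.418 -0.333] -81.1 h0.068 [ 0.4182 -0.3313] 64.0 20.3 -80.7
flower [ 0.494 -0.321] 8.9 h0.069 [ 0.4925 -0.3191] 46.3 28.3 8.5
leaf [ 0.582 -0.307] 98.9 h0.068 [ 0.5798 -0.3054] 47.7 26.5 -81.9
```

View pics/t3.png

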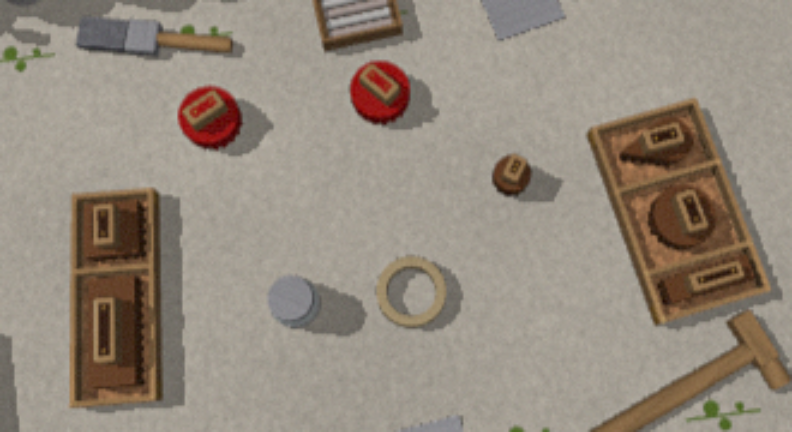

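View pics/s3.png

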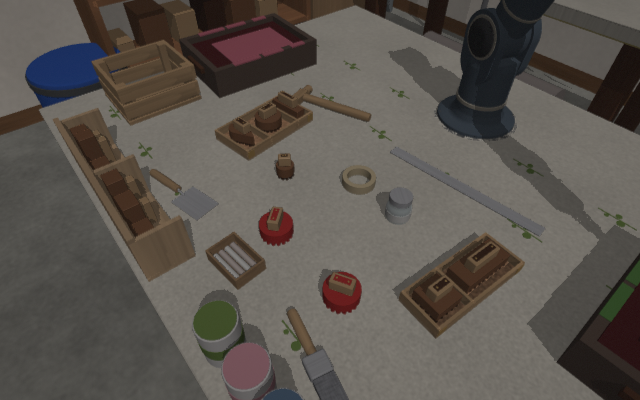

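Both views show all five blocks flat in their cells, with handle tops at 68 mm. Border is at (104,330) and corner at (104,225) in the top crop; line is at (716,275), flower at (688,212) and leaf at (662,138). The small round block (511,174) and the red ones haven't moved.

```bash
python3 -c "
from plant import robot
print(robot.close_job())"
```

```text
the job is handed in; nothing more can be done
None
```

The job is handed in: border and corner blocks are in the two-cell tray, and line, flower and leaf blocks are in the three-cell tray, all flat with handles up; the small round and red blocks were left alone.

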